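# Slide the solder pot clear, release both catches and hold the card cage's gate open

### The job

Slide the solder pot, flat on the bench without lifting it, away from the front of the card cage into the yellow ring. Then squeeze the red-tabbed catch fully in, and after it the black-tabbed one, swing the cage's sprung gate down past its click until it lies about level, and finish while still holding it down there so the boards can be drawn. Leave everything else where it stands.

Things in the scene. Friction and masses are not known exactly. Their poses are not given: they have to be found in the camera images.
- pot: small solder pot, solder set solid, 0.5 to 0.95 kg: round foot 74 mm across and 10 mm high, silver body 60 mm across, rim 68 mm across, 74 mm high. A black side handle sticks out along the pot's own -x. Origin: centre of the underside, z up. It starts in the white ring in front of the cage, in the way of the gate, handle roughly towards the robot
- pot_handle (a point): middle of the pot's black insulated handle, a level round rod 16 mm thick, 80 mm long (40 to 120 mm from the pot's axis); this point is 85 mm from the axis, 50 mm above the bench; moves with the pot
- front_mark: white painted ring (120 mm outside, 106 mm inside, flat) on the bench in front of the cage, where the pot starts. Origin: its centre
- park_mark: yellow painted ring (120 mm outside, 106 mm inside, flat) to the left or the right of the cage's front, where the pot is to go; nothing stands on it. Origin: its centre. The pot may face any way there
- cage: aluminium card cage (3U subrack) with blue boards in it, 213 mm wide (its y), 206 mm deep, 149 mm high, fixed. Origin: on the bench below the middle of the gate's hinge line; x points into the cage, away from the robot, z up; the gate is its front, facing -x. A flat rail on the top front edge (6 to 36 mm behind the hinge line, top 149 mm up) carries the two catches
- gate_hinge (a point): middle of the gate's hinge line, at the bottom front of the cage, 30 mm above the bench; the hinge runs along the cage's y
- gate (a joint): angle of the gate, a 213 mm wide panel with clear window: 0 shut (upright), growing as its top swings towards the robot and down to a stop at 1.57 (level, 30 mm above the bench). Sprung shut: 1 N at the bar when shut, 2.5 N when level; let go, it springs back. A click between 0.5 and 0.9 takes 5 N at the bar to pass. The catches hold it at 0 (0.02 of play) until both are released
- gate_bar (a point): middle of the gate's black bow handle: a straight round bar 10 mm thick, 90 mm long along the cage's y, in the gate's plane above its top edge, 163 mm from the hinge line (193 mm above the bench when shut). 40 mm free between bar and panel edge, free in front and behind; legs 10 mm thick, 45 mm either side. Moves with the gate
- red_catch: catch with two red upright tabs, on the rail at one upper corner of the cage, 85 mm left or right of its middle (differs from run to run). Origin: on the rail midway between the tabs, 149 mm above the bench, 21 mm behind the hinge line. Tabs at its +y and -y side (cage's y), each 18 mm long in x, 5 mm thick, from 8 to 41 mm above the origin. It carries the supply interlock: it goes first
- red_tab (a joint): how far each red tab is squeezed in: 0 out (45 mm over both outer faces; its steel prongs hold the gate's keepers), 0.007 m fully in (31 mm over both); free of the gate from 0.004. Squeezed together along the cage's y, about 5 N; geared, both tabs move alike, and they stay in when let go
- black_catch: catch just like the red one but with black tabs, on the rail at the other upper corner; same origin and sizes. The gate's steel keepers in front of both catches reach 168 mm above the bench
- black_tab (a joint): how far each black tab is squeezed in: 0 out, 0.007 m fully in
- multimeter: bystander: blue handheld multimeter lying face up, 190 x 92 x 44 mm, to the side of the cage's front opposite the yellow ring. Origin: centre of the underside, long side along its x
- solder_reel: bystander: silver reel 60 mm across, 48 mm high, standing close beside the cage. Origin: centre of the underside
- flux_bottle: bystander: amber bottle with red cap, 38 mm across, 85 mm high, standing close on the cage's other side. Origin: centre of the underside
- screwdriver: bystander: yellow-handled screwdriver 180 mm long lying on the left, back between the cage and the power supply. Origin: at its middle, underneath
- mouse: bystander: black computer mouse, 75 x 58 x 33 mm, on the right between the cage and the oscilloscope. Origin: underside
- parts_tray: bystander: black divided tray 130 x 100 x 28 mm with small parts, on the left. Origin: centre of the underside
- board_holder: bystander: steel stand 90 mm high clamping a small blue board, on the right. Origin: centre of the foot's underside

How it is judged:
On the way, in this order (a step that is already met when the one before it is completed fails the run):
1. the pot stands still inside the yellow ring (horizontal distance between pot and park_mark below 0.015 m and linear speed of pot below 0.02 m/s), for 0.2 s.
2. then the red catch is squeezed in (value of joint red_tab above 0.0045 m), for 0.1 s.
3. then the black catch is squeezed in (value of joint black_tab above 0.0045 m), for 0.1 s.
4. the gate has swung past its detent (value of joint gate above 0.95 rad), for 0.1 s.
At the end, for the whole second after the job is handed in: the gate is held still by the gripper (over 1 N on it) within 0.22 rad of level (joint above 1.35), the pot not touching it; both catches are in by more than 4.5 mm; the pot stands upright on the bench with its centre within 15 mm of the yellow ring's centre, its foot inside the ring (value of joint gate above 1.35 rad and contact force between the fingers and gate above 1 N and velocity of joint gate between -0.1 and 0.1 rad/s and contact force between pot and gate below 0.3 N and horizontal distance between pot and park_mark below 0.015 m and angle between pot's own z axis and vertical below 0.1 rad and height (world z) of pot below 0.006 m and value of joint each of red_tab, black_tab above 0.0045 m); the arm keeps its last pose, push and grip.
It fails at once if the pot is lifted off the bench (by more than 8 mm) or tipped (height (world z) of pot above 0.008 m or angle between pot's own z axis and vertical above 0.2 rad).
It fails at once if the gate is forced against a catch that is still in hold (value of joint gate above 0.08 rad and value of joint any of red_tab, black_tab below 0.003 m).
It fails at once if a bystander is shifted by more than 3 cm (distance of any of multimeter, solder_reel, flux_bottle, screwdriver, mouse, parts_tray, board_holder from where it was at the start of the episode above 0.03 m).
It also fails if it takes over 72 s, if anything falls off the work surface, if the arm or the gripper's body presses on something with over 40 N, if the wrist force passes 120 N, or if a joint passes its speed limit or range.

### The arm

A 7-joint arm with a two-finger parallel gripper is mounted at the origin on the work surface. World frame = base frame: x ahead of the robot, y to its left, z up, the work surface at z = 0. Lengths are in m, angles in rad, forces in N, time in s.
With the tool pointing down it reaches from about 0.35 to 0.9 m from the base axis. Payload 7.2 kg.
Tool frame: the origin (TCP) lies midway between the tips of the shut fingers; the grasp point (between the pads) lies 19 mm behind it (robot.grip_point_offset is the distance from the TCP to the grasp point, in m); z points along the fingers, y is the line along which they close (so a half turn about z gives the same grasp; the last joint's range is limited). The gripper opens to 85 mm and grips with 20 to 120 N. Pads are 22 mm wide; open, the fingers measure 114 mm over their backs; the gripper's body (76 mm by 85 mm) begins 54 mm behind the grasp point. The pads swing forward as they close: fully open they stand 13 mm farther back than shut.
Start: joints at [-1.367, 0.411, -0.013, 1.596, 0.006, 1.134, -0.082], TCP at [0.168, 0.602, 0.21] pointing down, gripper open.
Joint ranges: [-2.95, 2.95], [-0.29, 1.99], [-1.47, 1.44], [0.14, 2.54], [-1.03, 4.17], [0.13, 1.85], [-2.86, 2.86]. Speed limits (rad/s): [2.39, 2.39, 3.01, 3.01, 3.14, 3.14, 3.14].

### API

Orientations are given as a unit quaternion [w, x, y, z].
In Python, from plant import robot, eyes, ticket gives the robot as it stands. The module is installed in compiled form; this text tells all that it offers.
- The arm moves only by the tool step_arm, never from a script. Its argument "targets" is one flat list of numbers, 7 for each row, row after row: the finger opening in cm, from 0 to 8.54, then the shift along the tool's x, y, z in cm, then the turn, a rotation vector about the tool's x, y, z in degrees. In form: [hand, tx, ty, tz, wx, wy, wz, hand, tx, ty, tz, wx, wy, wz, ...]. A call has 1 to 8 rows; each row is the pose to reach, as a shift and turn from the pose commanded when the call began, along the tool's axes at that moment; what a row does not reach only later rows make up. A row lasts 1/12 s, in which the tool goes at most 41.7 mm and 7.16 degrees, less where a joint would pass 70% of its speed; a pose out of reach is approached as far as the arm can. A call with a gripper value outside its range is refused whole. The fingers move at their own pace and stop on an object; the grip force is fixed at half the most. Time passes only in rows, so rows that repeat a pose let the fingers close. It gives the time, the measured TCP pose, the force, the opening and the grip force at its end, in the units of the state.
- robot.sense(): the state, without advancing time (a new reading comes with each control period).
- eyes.snapshot(name): name is "scene" or "top"; returns a dict with "img" (384x512x3 uint8, blue, green, red), "z_map" (384x512 float32, m along the optical axis (not along the pixel's ray), 0 where there is no reading), "fx", "fy", "cx", "cy" (pixels), "k1" (the pictures are not rectified: a ray, as slopes to the right and down, at radius r is drawn at 1 + k1 r^2 times it, then the intrinsics apply), "T" (4x4, takes a point from camera to world coordinates). Camera axes: x right, y up, looking along -z (the intrinsics and any distortion apply to the point x, -y, -z); pixel columns grow to the right and rows downward; lengths in m; the calibration is good to about 2 mm. A picture is of the moment at which its call begins.
- ticket.sign_off(): hands the job in; it is judged then, once.
The state is a dict: "time": time; "q": joint angles; "qvel": joint speeds; "joint_efforts": joint torques, N m; "tcp_pos": TCP position; "eef_rot": TCP orientation; "wrist_force": force on the tool from outside, world axes, zero at the start; "moment": the same for the moment, N m; "gripper_width": opening from 0.0 (shut) to 1.0 (fully open); "grip_force": force on a finger pad.
Only numpy, scipy, OpenCV 4.12 (cv2) and the standard library are available. Lean on these libraries where they do the work, as an engineer would, in place of code of your own. Each camera call takes 0.05 s, during which the arm holds its last target. There are 200 camera calls.

## Working session

There is one attempt and no reset: what is moved stays moved. The work goes in short steps, Python scripts to look and compute and a tool call to move; the robot and the scene stay as the last step left them, time stands still between calls to the robot, and variables do not carry over. Pictures are saved under pics/ and viewed, at most 10 in all, crops included, and the job is handed in when it is done.

Besides the shell and the picture viewer there is one more tool, called as name(argument=value, ...) on one line, values as JSON. step_arm: Moves the arm, as the interface text tells. Its arguments: {"type":"object","properties":{"targets":{"type":"array","items":{"type":"number"}}},"required":["targets"]}

```bash
mkdir -p pics; cat > h.py <<'E'
import numpy as np, cv2
from plant import robot, eyes, ticket
from scipy.spatial.transform import Rotation as R
def snap(n):
    s=eyes.snapshot(n); np.savez(''+n+'.npz',**s); return s
def cloud(s):
    h,w=s['z_map'].shape
    u,v=np.meshgrid(np.arange(w),np.arange(h))
    a=(u-s['cx'])/s['fx']; b=(v-s['cy'])/s['fy']
    x,y=a.copy(),b.copy()
    for _ in range(8):
        f=1+s['k1']*(x*x+y*y); x=a/f; y=b/f
    z=s['z_map']; P=np.stack([x*z,-y*z,-z,np.ones_like(z)],-1)
    return (P@np.array(s['T']).T)[...,:3]
def rel(pos,Rm=None):
    "world target TCP pos (+rotation) -> shift cm, turn deg in tool axes"
    st=robot.sense(); q=st['eef_rot']; R0=R.from_quat([q[1],q[2],q[3],q[0]])
    t=R0.inv().apply(np.array(pos)-st['tcp_pos'])*100
    w=(R0.inv()*Rm).as_rotvec(degrees=True) if Rm is not None else np.zeros(3)
    return np.round(t,2),np.round(w,1)
E
python3 - <<'E'
from h import *
for n in ('scene','top'):
    s=snap(n); cv2.imwrite(f'pics/{n}0.png',cv2.resize(s['img'],(800,600),interpolation=cv2.INTER_CUBIC))
    print(n,s['fx'],s['k1'],np.round(s['T'],2).tolist())
print(robot.sense(), robot.grip_point_offset)
E
```

```text
scene 441.37625447552125 -0.021191991134049043 [[-0.42, -0.61, 0.67, 1.53], [0.91, -0.3, 0.3, 0.4], [0.02, 0.74, 0.68, 1.06], [0.0, 0.0, 0.0, 1.0]]
top 372.92976585828194 0.017887463995914912 [[-0.02, 1.0, -0.07, 0.53], [-1.0, -0.02, 0.01, -0.0], [0.0, 0.07, 1.0, 1.42], [0.0, 0.0, 0.0, 1.0]]
{'time': 0.1, 'q': array([-1.36720134,  0.41183515, -0.0127221 ,  1.59690305,  0.00559788,
        1.13429496, -0.0822002 ]), 'qvel': array([ 0.00152301,  0.00012525,  0.00097254, -0.00289057,  0.00039461,
        0.00083811, -0.00142408]), 'joint_efforts': array([ 1.90163293e-03, -6.01825118e+01,  6.83814995e-01, -3.00087082e+01,
        1.40673778e-02,  6.43714578e-03, -2.11097444e-05]), 'tcp_pos': array([0.16769841, 0.60161975, 0.20915108]), 'eef_rot': array([-4.90553132e-05,  1.35463668e-01,  9.90782065e-01, -7.00754793e-04]), 'wrist_force': array([ 0.02473387, -0.12749329, -0.32532766]), 'moment': array([-0.00895579, -0.00450154,  0.05363302]), 'grip_force': 0.0, 'gripper_width': 0.9999545071461501} 0.0187
```

View pics/scene0.png

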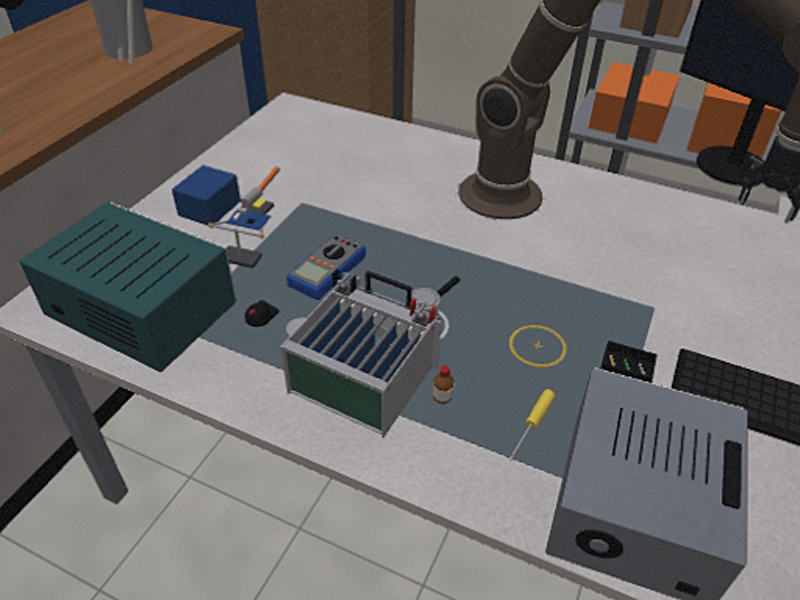

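View pics/top0.png

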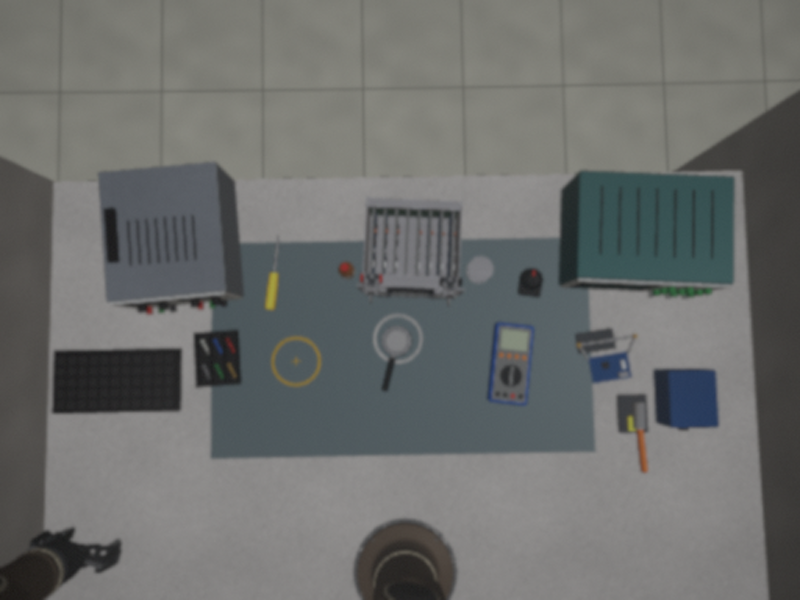

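The scene view shows the cage at (360,350), the pot behind it and the yellow ring at (538,346). In the top view the pot is at (397,340) with its handle end at (388,388), the yellow ring is at (296,361), and the cage front is at about y=290. The red catch is on the left (+y).

```bash
python3 - <<'E'
from h import *
for n in ('top','scene'):
    s=dict(np.load(n+'.npz')); P=cloud(s); im=s['img'].astype(int); B,G,Rr=im[...,0],im[...,1],im[...,2]
    X,Y,Z=P[...,0],P[...,1],P[...,2]
    def st(name,m):
        if m.sum(): print(n,name,m.sum(),np.round(np.median(P[m],0),4),'lo',np.round(np.percentile(P[m],2,0),4),'hi',np.round(np.percentile(P[m],98,0),4))
    ok=s['z_map']>0
    m=ok&(abs(Z)<.01)&(Rr-B>50)&(G-B>25)&(X>.3)&(X<.65)&(Y>.1)&(Y<.5)
    st('yellow',m)
    if m.sum()>20:
        c,r=cv2.minEnclosingCircle(P[m][:,:2].astype(np.float32)); print('circ',c,r)
    st('mat',ok&(X>.35)&(X<.4)&(abs(Y)<.3))
    reg=ok&(abs(Y)<.2)&(X>.4)&(X<.9)
    for a,b in ((.06,.09),(.04,.06)):
        m=reg&(X<.6)&(Z>a)&(Z<b)&(abs(Y)<.1); st(f'pot{a}',m)
    m=reg&(Z>.14)&(Z<.156); st('cagetop',m)
    if m.sum(): print(cv2.minAreaRect(P[m][:,:2].astype(np.float32)))
    st('bar',reg&(Z>.18)&(Z<.21))
    red=reg&(Rr>100)&(Rr-G>50)&(Rr-B>50)&(Z>.15); st('red',red)
    for sg in (1,-1): st(f'tabs{sg}',reg&(Z>.16)&(Z<.2)&(Y*sg>.055)&(X>.55))
s=dict(np.load('top.npz')); 
a=cv2.resize(s['img'][175:255,220:310],(675,600),interpolation=cv2.INTER_CUBIC); cv2.imwrite('pics/tc.png',a)
s=dict(np.load('scene.npz'))
a=cv2.resize(s['img'][165:250,180:300],(800,567),interpolation=cv2.INTER_CUBIC); cv2.imwrite('pics/sc.png',a)
E
```

```text
top yellow 63 [0.4985 0.2498 0.0014] lo [ 0.4413  0.1971 -0.0029] hi [0.5504 0.3106 0.0061]
circ (0.494172066450119, 0.25345826148986816) 0.05810911953449249
top mat 2111 [0.3746 0.0065 0.0019] lo [ 0.3509 -0.2841 -0.0044] hi [0.399  0.2881 0.0392]
top pot0.06 295 [0.5347 0.0104 0.0746] lo [ 0.4476 -0.0218  0.0614] hi [0.5665 0.0393 0.0797]
top pot0.04 84 [0.462  0.0297 0.0564] lo [0.4226 0.015  0.0505] hi [0.5015 0.0427 0.0597]
top cagetop 1141 [ 0.7354 -0.0338  0.1482] lo [ 0.6425 -0.1369  0.1402] hi [0.8483 0.0754 0.1544]
((0.7426631450653076, -0.028728492558002472), (0.23326782882213593, 0.21252164244651794), 86.4701919555664)
top bar 128 [ 0.6447 -0.0242  0.1964] lo [ 0.6372 -0.1326  0.183 ] hi [0.677  0.0796 0.2024]
top red 4 [0.6715 0.0597 0.1901] lo [0.6699 0.0398 0.1885] hi [0.6739 0.0796 0.1934]
top tabs1 40 [0.6684 0.0716 0.1661] lo [0.6419 0.0575 0.161 ] hi [0.6799 0.0821 0.1937]
top tabs-1 103 [ 0.6533 -0.1045  0.1679] lo [ 0.6289 -0.1327  0.1616] hi [ 0.6696 -0.0589  0.1979]
scene yellow 195 [0.4971 0.2581 0.0027] lo [ 0.4397  0.1955 -0.0019] hi [0.5555 0.4051 0.0083]
c
[... 225 characters left out ...]
] hi [0.572  0.0392 0.0794]
scene pot0.04 66 [0.4628 0.0328 0.0567] lo [0.427  0.0182 0.0479] hi [0.5265 0.0428 0.0599]
scene cagetop 1857 [ 0.7523 -0.025   0.1484] lo [ 0.6479 -0.1376  0.1402] hi [0.8569 0.0783 0.1542]
((0.7507638931274414, -0.029544174671173096), (0.2255975306034088, 0.2230430543422699), 83.52700805664062)
scene bar 195 [ 0.6542 -0.0243  0.1937] lo [ 0.6443 -0.1323  0.1808] hi [0.6853 0.0809 0.2018]
scene red 17 [0.6762 0.0772 0.1901] lo [0.6531 0.0383 0.1715] hi [0.6858 0.0815 0.1935]
scene tabs1 69 [0.6819 0.0761 0.1693] lo [0.6459 0.0564 0.1611] hi [0.6895 0.0815 0.1935]
scene tabs-1 187 [ 0.662  -0.1041  0.1706] lo [ 0.636  -0.1332  0.1603] hi [ 0.6781 -0.0595  0.198 ]
```

View pics/tc.png

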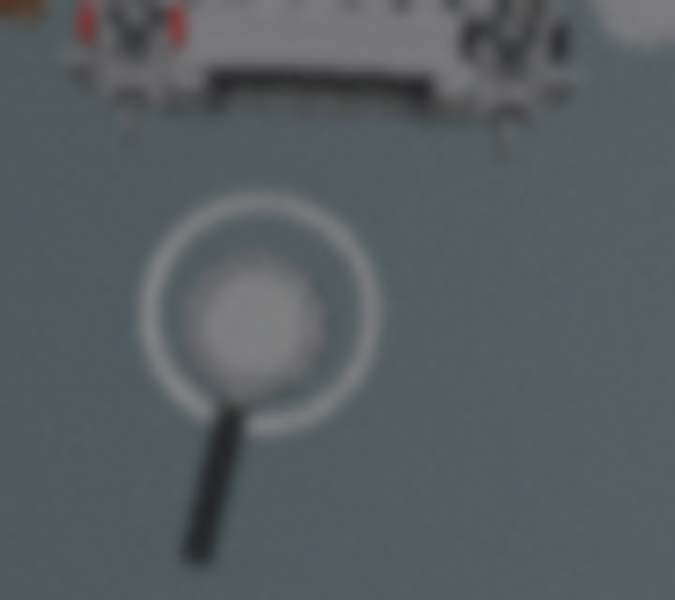

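View pics/sc.png

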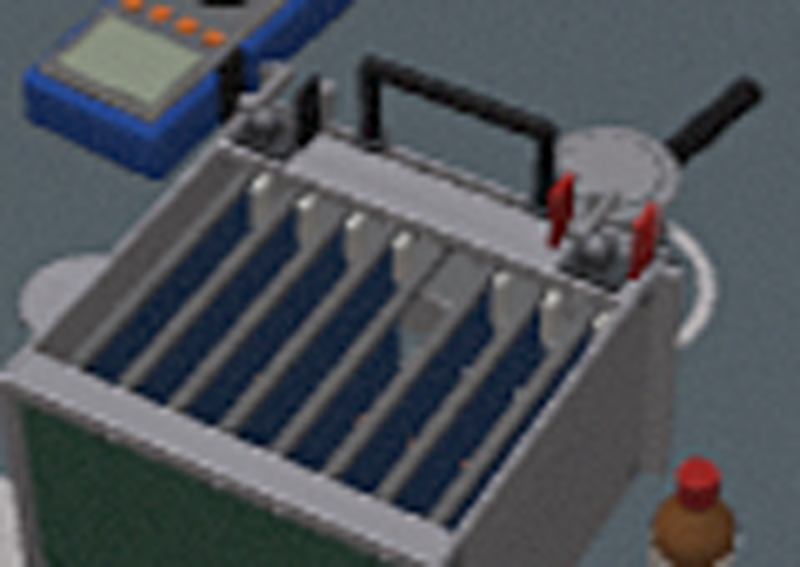

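In the top crop the bar runs (207,80)–(437,90), the red tabs are at (88,25) and (178,25), the pot rim is centred at (255,322) and the handle tip is at (197,562). In the scene crop the bar corners are at (372,68) and (547,138), the red tab tops at (567,182) and (650,212), and the black tab tops at (232,55) and (310,85). I'll intersect these pixel rays with the known heights.

```bash
cat >> h.py <<'E'
def ray(s,u,v,z):
    K=np.array([[s['fx'],0,s['cx']],[0,s['fy'],s['cy']],[0,0,1]],float)
    p=cv2.undistortPoints(np.array([[[u,v]]],float),K,np.array([s['k1'],0,0,0,0],float))[0,0]
    T=np.array(s['T']); d=T[:3,:3]@[p[0],-p[1],-1]; o=T[:3,3]
    return (o+d*(z-o[2])/d[2])[:2]
E
python3 - <<'E'
from h import *
t=dict(np.load('top.npz')); c=dict(np.load('scene.npz'))
def q(s,k,ox,oy,l):
    for n,px,py,z in l: print(n,np.round(ray(s,(px+.5)/k-.5+ox,(py+.5)/k-.5+oy,z),4))
print('TOP'); q(t,7.5,220,175,[('bar+',212,82,.193),('bar-',430,90,.193),('red+',88,25,.188),('red-',178,25,.188),('blk-',560,42,.188),('blk+',470,38,.188),('rim',255,322,.074),('tip',197,560,.05),('root',232,408,.05),('white',260,313,0)])
q(t,800/512,0,0,[('yel',296.5,361,0)])
print('SCN'); q(c,800/120,180,165,[('bar-',372,68,.193),('bar+',547,138,.193),('red-',567,182,.188),('red+',650,212,.188),('blk-',232,55,.188),('blk+',310,85,.188),('rim',617,165,.074),('tip',748,90,.05),('rearR',5,362,.149),('rearL',450,555,.149)])
q(c,800/512,0,0,[('yel',538,346,0)])
E
```

```text
TOP
bar+ [0.6442 0.0242]
bar- [ 0.6389 -0.0717]
red+ [0.671  0.0788]
red- [0.6703 0.039 ]
blk- [ 0.6597 -0.13  ]
blk+ [ 0.6622 -0.0902]
rim [0.5394 0.0082]
tip [0.4247 0.0387]
root [0.4979 0.0204]
white [0.5445 0.0063]
yel [0.4941 0.252 ]
SCN
bar- [ 0.6445 -0.0683]
bar+ [0.6525 0.022 ]
red- [0.6695 0.0395]
red+ [0.671  0.0793]
blk- [ 0.6593 -0.1322]
blk+ [ 0.662  -0.0907]
rim [0.5345 0.0088]
tip [0.4272 0.0373]
rearR [ 0.8377 -0.1447]
rearL [0.8501 0.0714]
yel [0.4974 0.2551]
```

Both cameras agree:

| Item | Position (m) |
|---|---|
| Red catch | (0.6705, 0.059) |
| Black catch | (0.661, -0.111) |
| Cage yaw | -0.056 rad |
| Hinge | (0.645, -0.025) |
| Pot | (0.537, 0.0085) |
| Yellow ring | (0.4955, 0.2535) |

The catches come out 170 mm apart, as they should. The tool is already square to the pot's handle, so I'll move over the pot.

step_arm(targets=[8.54,-51.4,-47.2,0,0,0,0,8.54,-51.4,-47.2,0,0,0,0,8.54,-51.4,-47.2,0,0,0,0,8.54,-51.4,-47.2,0,0,0,0,8.54,-51.4,-47.2,0,0,0,0,8.54,-51.4,-47.2,0,0,0,0,8.54,-51.4,-47.2,0,0,0,0,8.54,-51.4,-47.2,0,0,0,0])

```text
time: 0.77
tcp_pos: [0.3443, 0.3169, 0.2098]
eef_rot: [-0.0, 0.135, 0.991, -0.0]
wrist_force: [1.0, 0.8, 0.1]
gripper_width: 0.994
grip_force: 0.0
```

step_arm(targets=[8.54,-26.8,-24.6,0,0,0,0,8.54,-26.8,-24.6,0,0,0,0,8.54,-26.8,-24.6,0,0,0,0,8.54,-26.8,-24.6,0,0,0,0,8.54,-26.8,-24.6,0,0,0,0,8.54,-26.8,-24.6,0,0,0,0,8.54,-26.8,-24.6,0,0,0,0,8.54,-26.8,-24.6,0,0,0,0])

```text
time: 1.43
tcp_pos: [0.5203, 0.034, 0.2099]
eef_rot: [-0.0, 0.135, 0.991, 0.0]
wrist_force: [1.4, 0.6, 0.1]
gripper_width: 1.0
grip_force: 0.0
```

step_arm(targets=[8.54,-1.8,-1.7,0,0,0,0,8.54,-1.8,-1.7,0,0,0,0,8.54,-1.8,-1.7,0,0,0,0,8.54,-1.8,-1.7,0,0,0,0,8.54,-1.8,-1.7,0,0,0,0])

```text
time: 1.85
tcp_pos: [0.532, 0.0162, 0.2096]
eef_rot: [-0.0, 0.134, 0.991, 0.0]
wrist_force: [-0.7, -0.0, -0.5]
gripper_width: 0.999
grip_force: 0.0
```

```bash
python3 - <<'E'
from h import *
print(robot.sense()['tcp_pos'],rel([.537,.0085,.042]))
E
```

```text
[0.53195251 0.01615956 0.20963179] (array([-0.71, -0.61, 16.76]), array([0., 0., 0.]))
```

step_arm(targets=[8.54,-0.7,-0.6,0,0,0,0,8.54,-0.7,-0.6,3,0,0,0,8.54,-0.7,-0.6,6,0,0,0,8.54,-0.7,-0.6,8,0,0,0,8.54,-0.7,-0.6,10,0,0,0,8.54,-0.7,-0.6,11,0,0,0,8.54,-0.7,-0.6,11,0,0,0])

```text
time: 2.43
tcp_pos: [0.5364, 0.0073, 0.098]
eef_rot: [-0.002, 0.135, 0.991, -0.001]
wrist_force: [-0.1, -0.6, 0.1]
gripper_width: 1.002
grip_force: 0.0
```

```bash
python3 - <<'E'
from h import *
s=snap('scene'); cv2.imwrite('pics/s1.png',cv2.resize(s['img'][100:260,180:340],(600,600),interpolation=cv2.INTER_CUBIC))
print(robot.sense()['tcp_pos'],rel([.537,.0085,.042]))
E
```

```text
[0.53734404 0.0072103  0.09942908] (array([0.06, 0.12, 5.74]), array([0., 0., 0.]))
```

View pics/s1.png

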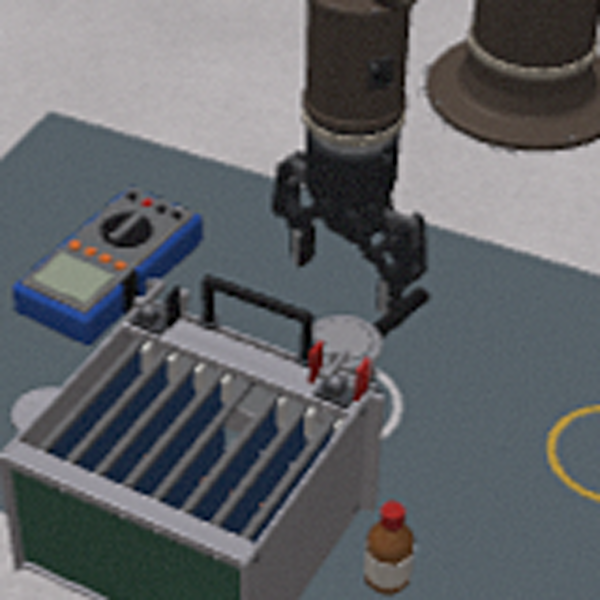

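The fingertips at (298,260) and (382,310) straddle the pot rim at (343,337) from above, so I'll descend.

step_arm(targets=[8.54,0,0.1,1.5,0,0,0,8.54,0,0.1,3,0,0,0,8.54,0,0.1,4.5,0,0,0,8.54,0,0.1,5.5,0,0,0,8.54,0,0.1,5.7,0,0,0,8.54,0,0.1,5.7,0,0,0,8.54,0,0.1,5.7,0,0,0])

```text
time: 3.07
tcp_pos: [0.5387, 0.008, 0.0438]
eef_rot: [0.001, 0.135, 0.991, 0.0]
wrist_force: [0.9, 0.4, -0.1]
gripper_width: 1.001
grip_force: 0.0
```

step_arm(targets=[7.4,0,0,0,0,0,0,7.0,0,0,0,0,0,0,6.0,0,0,0,0,0,0,6.0,0,0,0,0,0,0,6.0,0,0,0,0,0,0,6.0,0,0,0,0,0,0])

```text
time: 3.57
tcp_pos: [0.5417, 0.0069, 0.0473]
eef_rot: [0.004, 0.136, 0.991, 0.001]
wrist_force: [-5.2, -4.5, 30.3]
gripper_width: 0.708
grip_force: 15.2
```

step_arm(targets=[6.0,0,0,-0.15,0,0,0,6.0,0,0,-0.3,0,0,0,6.0,0,0,-0.3,0,0,0,6.0,0,0,-0.3,0,0,0])

```text
time: 3.9
tcp_pos: [0.5393, 0.0078, 0.0475]
eef_rot: [0.001, 0.136, 0.991, 0.0]
wrist_force: [-2.4, -1.6, 12.8]
gripper_width: 0.703
grip_force: 6.6
```

```bash
python3 - <<'E'
from h import *
r=robot.sense()
print(r['tcp_pos'],r['wrist_force'],r['grip_force'],r['gripper_width'],rel([.4955,.2535,.046]))
E
```

```text
[0.53925085 0.00779306 0.04745033] [-2.4428377  -1.56975925 12.83933015] 6.627097274176776 0.7032077207009971 (array([10.82, 22.49,  0.14]), array([0., 0., 0.]))
```

step_arm(targets=[5.0,0,0,0,0,0,0,5.0,0,0,0,0,0,0,5.0,0,0,0,0,0,0])

```text
time: 4.15
tcp_pos: [0.5408, 0.0101, 0.0495]
eef_rot: [0.003, 0.135, 0.991, 0.002]
wrist_force: [-5.9, 4.9, 31.1]
gripper_width: 0.59
grip_force: 16.1
```

```bash
python3 - <<'E'
from h import *
s=snap('scene'); cv2.imwrite('pics/s2.png',cv2.resize(s['img'][130:230,215:315],(600,600),interpolation=cv2.INTER_CUBIC))
r=robot.sense(); print(r['tcp_pos'],r['gripper_width'],r['grip_force'],r['wrist_force'])
E
```

```text
[0.54082329 0.01014777 0.04952091] 0.5860458750076594 16.08072251197882 [-4.72881654  5.25200743 31.38525654]
```

View pics/s2.png

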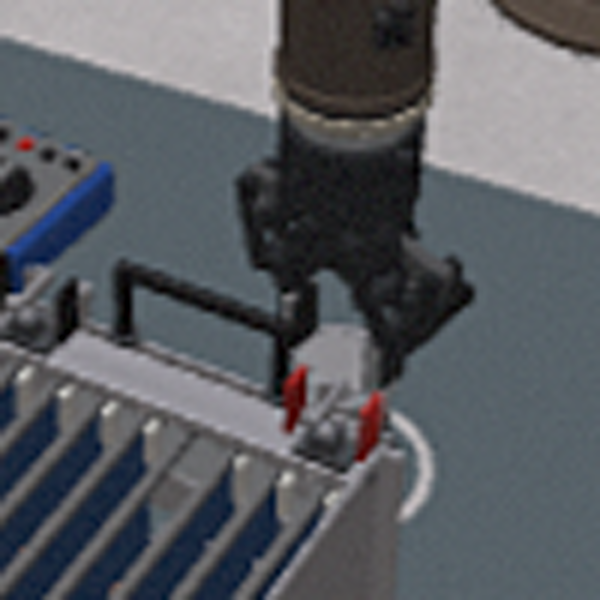

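The scene view shows the fingers straddling the pot but with the linkage rotated, so the pads are pivoting on the rim. I'll reopen, raise a little, turn the tool so it faces the travel direction, and take only a light grip.

step_arm(targets=[7.0,0,0,0,0,0,0,8.0,0,0,0,0,0,0,8.0,0,0,0,0,0,0,8.0,0,0,0,0,0,0,8.0,0,0,-0.3,0,0,-6,8.0,0,0,-0.3,0,0,-13,8.0,0,0,-0.3,0,0,-20,8.0,0,0,-0.3,0,0,-25])

```text
time: 4.87
tcp_pos: [0.5376, 0.0079, 0.0484]
eef_rot: [-0.0, -0.085, 0.996, -0.0]
wrist_force: [-0.3, 0.0, 0.1]
gripper_width: 0.941
grip_force: 0.0
```

step_arm(targets=[7.5,0,0,0,0,0,0,7.0,0,0,0,0,0,0,6.6,0,0,0,0,0,0,6.6,0,0,0,0,0,0,6.6,0,0,0,0,0,0])

```text
time: 5.28
tcp_pos: [0.5379, 0.0081, 0.0488]
eef_rot: [-0.0, -0.082, 0.997, -0.0]
wrist_force: [0.1, -0.1, 0.1]
gripper_width: 0.774
grip_force: 0.0
```

```bash
python3 - <<'E'
from h import *
r=robot.sense()
print(r['tcp_pos'],r['wrist_force'],r['grip_force'],r['gripper_width'],rel([.4955,.2535,.048]))
s=snap('top');P=cloud(s);X,Y,Z=[P[...,i] for i in range(3)]
cv2.imwrite('pics/t2.png',cv2.resize(s['img'][175:275,205:305],(600,600),interpolation=cv2.INTER_CUBIC))
E
```

```text
[0.53792061 0.0080783  0.04876435] [ 0.14295442 -0.08785115  0.10971209] 0.0 0.7741392020837438 (array([ 0.2 , 24.91,  0.07]), array([0., 0., 0.]))
```

View pics/t2.png

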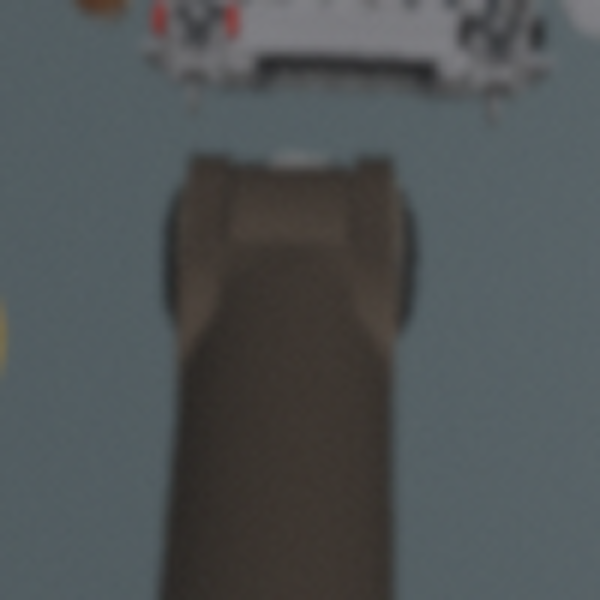

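The top view shows only the wrist hiding the pot. There is still no contact, so I'll close gently.

step_arm(targets=[6.4,0,0,0,0,0,0,6.4,0,0,0,0,0,0,6.4,0,0,0,0,0,0])

```text
time: 5.58
tcp_pos: [0.538, 0.0081, 0.0489]
eef_rot: [0.0, -0.082, 0.997, 0.0]
wrist_force: [-0.3, 0.6, 0.4]
gripper_width: 0.751
grip_force: 0.0
```

step_arm(targets=[6.2,0,0,0,0,0,0,6.2,0,0,0,0,0,0,6.2,0,0,0,0,0,0])

```text
time: 5.83
tcp_pos: [0.538, 0.008, 0.0489]
eef_rot: [-0.0, -0.082, 0.997, 0.0]
wrist_force: [-0.4, 0.1, 0.9]
gripper_width: 0.726
grip_force: 0.0
```

step_arm(targets=[6.0,0,0,0,0,0,0,6.0,0,0,0,0,0,0,6.0,0,0,0,0,0,0])

```text
time: 6.08
tcp_pos: [0.538, 0.008, 0.0489]
eef_rot: [0.0, -0.082, 0.997, 0.0]
wrist_force: [-0.3, 0.2, -0.6]
gripper_width: 0.702
grip_force: 0.0
```

The light-grey arc at (298,158) in that crop is the pot's far edge, so the pot was squeezed about 25 mm forward, out of the pads. I'll open up and re-measure it.

step_arm(targets=[8.54,0,0,0,0,0,0,8.54,0,0,0,0,0,0,8.54,0,0,0,0,0,0,8.54,0,0,0,0,0,0,8.54,0,0,0,0,0,0])

```text
time: 6.5
tcp_pos: [0.538, 0.008, 0.0489]
eef_rot: [-0.0, -0.082, 0.997, 0.0]
wrist_force: [-0.8, -0.6, 0.2]
gripper_width: 0.999
grip_force: 0.0
```

```bash
python3 - <<'E'
from h import *
for n in ('scene','top'):
    s=snap(n);P=cloud(s);X,Y,Z=[P[...,i] for i in range(3)]
    m=(s['z_map']>0)&(X>.48)&(X<.63)&(abs(Y)<.06)&(Z>.066)&(Z<.082)&(s['img'].min(-1)>85)
    p=P[m]; print(n,len(p),np.round(p.min(0),4),np.round(p.max(0),4),np.round(np.median(p,0),4), cv2.minEnclosingCircle(p[:,:2].astype(np.float32)) if len(p)>3 else '')
s=dict(np.load('scene.npz'));cv2.imwrite('pics/s3.png',cv2.resize(s['img'][150:220,230:310],(800,700))[:600])
E
```

```text
scene 173 [ 0.51   -0.0221  0.071 ] [0.5762 0.0417 0.0817] [0.5375 0.0106 0.0764] ((0.5444744825363159, 0.007339554838836193), 0.03486429154872894)Traceback (most recent call last):
  File "<stdin>", line 5, in <module>
    return umr_minimum(a, axis, None, out, keepdims, initial, where)
ValueError: zero-size array to reduction operation minimum which has no identity
```

The rim circle fits at (0.544, 0.007) with r = 35 mm, so the pot is between the pads. The arc I took for the pot's edge was the white ring. I'll recentre by 4 mm, close lightly on the 60 mm body and start dragging.

step_arm(targets=[8.54,-0.4,0,0,0,0,0,7,-0.4,0,0,0,0,0,6.2,-0.4,0,0,0,0,0,5.8,-0.4,0,0,0,0,0,5.8,-0.4,0,0,0,0,0,5.8,-0.4,0,0,0,0,0,5.8,-0.4,0,0,0,0,0])

```text
time: 7.18
tcp_pos: [0.5419, 0.0086, 0.0489]
eef_rot: [-0.0, -0.082, 0.997, 0.0]
wrist_force: [0.3, 0.4, 0.1]
gripper_width: 0.676
grip_force: 0.0
```

```bash
python3 - <<'E'
from h import *
r=robot.sense(); print(r['tcp_pos'],r['wrist_force'],r['grip_force'],r['gripper_width'],rel([.4955,.2535,.048]))
E
```

```text
[0.54186726 0.00864095 0.04887072] [0.26259299 0.35228592 0.09148679] 0.0 0.6757157974329697 (array([ 0.56, 24.91,  0.09]), array([0., 0., 0.]))
```

```bash
python3 - <<'E'
from h import *
s=snap('scene');cv2.imwrite('pics/s3.png',cv2.resize(s['img'][150:210,230:310],(800,600),interpolation=cv2.INTER_CUBIC))
P=cloud(s)
for v in range(176,206,3): print(v,[tuple(np.round(P[v,u]*1000).astype(int)) for u in range(258,290,3)])
E
```

```text
176 [(np.int64(551), np.int64(-36), np.int64(128)), (np.int64(564), np.int64(-20), np.int64(144)), (np.int64(409), np.int64(-75), np.int64(3)), (np.int64(406), np.int64(-65), np.int64(4)), (np.int64(400), np.int64(-56), np.int64(3)), (np.int64(550), np.int64(15), np.int64(147)), (np.int64(551), np.int64(26), np.int64(152)), (np.int64(551), np.int64(36), np.int64(155)), (np.int64(530), np.int64(38), np.int64(140)), (np.int64(374), np.int64(-7), np.int64(1)), (np.int64(543), np.int64(63), np.int64(159))]
179 [(np.int64(559), np.int64(-32), np.int64(123)), (np.int64(557), np.int64(-22), np.int64(125)), (np.int64(422), np.int64(-70), np.int64(1)), (np.int64(423), np.int64(-57), np.int64(6)), (np.int64(421), np.int64(-47), np.int64(8)), (np.int64(406), np.int64(-41), np.int64(-2)), (np.int64(407), np.int64(-29), np.int64(4)), (np.int64(554), np.int64(38), np.int64(146)), (np.int64(531), np.int64(39), np.int64(128)), (np.int64(528), np.int64(49), np.int64(130)), (np.int64(545), np.int64(64), np.int64(149))]
182 [(np.int64(648), np.int64(8), np.int64(197)), (np.int64(558), np.int64(-22), np
[... 3238 characters left out ...]
), np.int64(185)), (np.int64(537), np.int64(36), np.int64(39)), (np.int64(496), np.int64(32), np.int64(2)), (np.int64(492), np.int64(42), np.int64(3)), (np.int64(489), np.int64(51), np.int64(4))]
203 [(np.int64(687), np.int64(27), np.int64(153)), (np.int64(681), np.int64(34), np.int64(151)), (np.int64(682), np.int64(44), np.int64(156)), (np.int64(689), np.int64(56), np.int64(167)), (np.int64(685), np.int64(64), np.int64(167)), (np.int64(676), np.int64(70), np.int64(161)), (np.int64(680), np.int64(81), np.int64(170)), (np.int64(652), np.int64(80), np.int64(145)), (np.int64(510), np.int64(38), np.int64(3)), (np.int64(509), np.int64(48), np.int64(6)), (np.int64(503), np.int64(57), np.int64(4))]
```

View pics/s3.png

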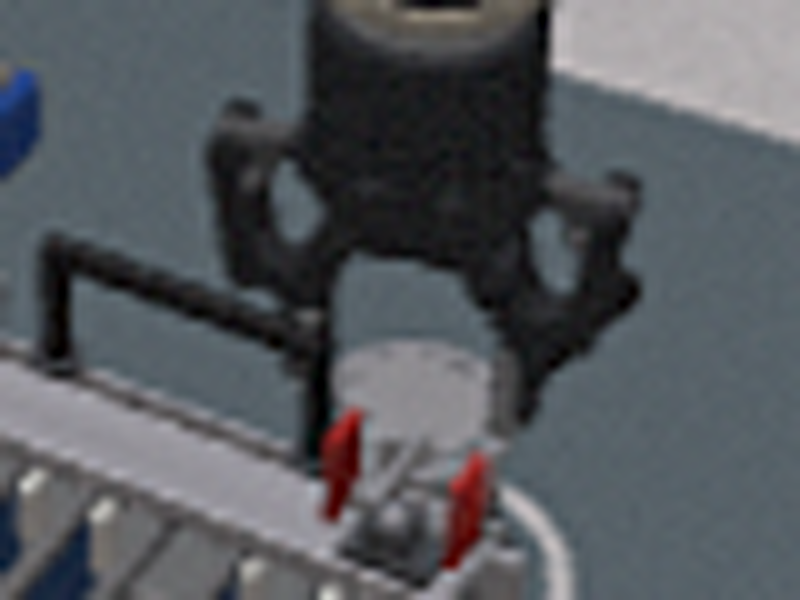

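The view shows the fingertips on either side of the rim, with the pot top at (420,380) and the right pad at (510,390). The pot is enclosed, so I'll drag the first stretch and check that it follows.

step_arm(targets=[5.8,0,0.4,0,0,0,0,5.8,0,1.0,0,0,0,0,5.8,0,1.8,0,0,0,0,5.8,0.1,2.7,0,0,0,0,5.8,0.1,3.6,0,0,0,0,5.8,0.1,4.5,0,0,0,0,5.8,0.1,5.4,0,0,0,0,5.8,0.1,6.0,0,0,0,0])

```text
time: 7.9
tcp_pos: [0.5308, 0.0695, 0.0489]
eef_rot: [-0.0, -0.083, 0.997, 0.0]
wrist_force: [-0.6, -0.3, -0.1]
gripper_width: 0.679
grip_force: 0.0
```

```bash
cat >> h.py <<'E'
def pot(x,y,n='scene'):
    s=snap(n);P=cloud(s);X,Y,Z=[P[...,i] for i in range(3)]
    m=(s['z_map']>0)&(np.hypot(X-x,Y-y)<.07)&(Z>.068)&(Z<.082)&(s['img'].min(-1)>85)
    p=P[m]; print(len(p),np.round(p.min(0),4),np.round(p.max(0),4),cv2.minEnclosingCircle(p[:,:2].astype(np.float32)))
def show(*tgt):
    r=robot.sense(); print(np.round(r['tcp_pos'],4),np.round(r['wrist_force'],1),r['grip_force'],r['gripper_width'])
    for t in tgt: print(rel(t))
E
python3 - <<'E'
from h import *
show([.4955,.2535,.048]); pot(*robot.sense()['tcp_pos'][:2])
E
```

```text
[0.5308 0.0695 0.0489] [-0.6 -0.3 -0.1] 0.0 0.6789737576273062
(array([ 0.44, 18.73,  0.1 ]), array([0., 0., 0.]))
83 [5.121e-01 2.000e-04 7.070e-02] [0.575  0.0416 0.0805] ((0.543874204158783, 0.012312527745962143), 0.03283416107296944)
```

```bash
python3 - <<'E'
from h import *
s=dict(np.load('scene.npz'));P=cloud(s);X,Y,Z=[P[...,i] for i in range(3)]
d=(s['img'].max(-1)<75)&(s['z_map']>0)&(X>.49)&(X<.6)&(Y>-.02)&(Y<.17)
for lo in np.arange(.02,.15,.01):
    m=d&(Z>=lo)&(Z<lo+.01); p=P[m]; print(round(lo,3),len(p),[tuple((q*1000).astype(int).tolist()) for q in p[::max(1,len(p)//8)]])
cv2.imwrite('pics/s4.png',cv2.resize(s['img'][150:210,230:310],(800,600),interpolation=cv2.INTER_CUBIC))
E
```

```text
0.02 0 []
0.03 1 [(537, 36, 34)]
0.04 3 [(490, 27, 46), (538, 36, 44), (540, 37, 42)]
0.05 5 [(492, 27, 57), (491, 30, 57), (497, 25, 56), (491, 27, 52), (497, 26, 51)]
0.06 0 []
0.07 2 [(554, -15, 77), (534, 36, 78)]
0.08 7 [(526, 36, 88), (533, 35, 85), (542, 29, 86), (538, 38, 86), (546, 38, 84), (530, 104, 84), (529, 107, 85)]
0.09 18 [(524, 35, 91), (542, 38, 98), (548, 34, 97), (547, 37, 93), (535, 98, 99), (526, 108, 96), (528, 103, 91), (538, 99, 93), (533, 105, 91)]
0.1 20 [(529, 36, 109), (541, 27, 106), (542, 28, 103), (544, 39, 109), (547, 33, 105), (544, 39, 105), (529, 102, 105), (529, 108, 107), (529, 102, 100), (526, 108, 100)]
0.11 12 [(526, 35, 110), (544, 28, 117), (546, 29, 115), (546, 32, 116), (537, 36, 110), (548, 33, 114), (536, 100, 118), (534, 106, 118), (528, 111, 116), (531, 102, 111), (533, 106, 114), (530, 108, 112)]
0.12 63 [(537, 17, 129), (550, 13, 129), (548, 26, 128), (548, 29, 125), (547, 32, 121), (523, 105, 127), (536, 96, 125), (529, 120, 129), (533, 118, 127)]
0.13 53 [(530, 10, 133), (536, 20, 134), (550, 9, 132), (549, 19, 130), (512, 100, 133), (519, 103, 131), (539, 96, 136), (536, 102, 132), (536, 119, 134)]
0.14 62 [(527, 12, 144), (556, 11, 149), (512, 95, 144), (518, 97, 145), (541, 63, 145), (555, 41, 144), (541, 89, 147), (533, 120, 149), (534, 127, 149)]
```

View pics/s4.png

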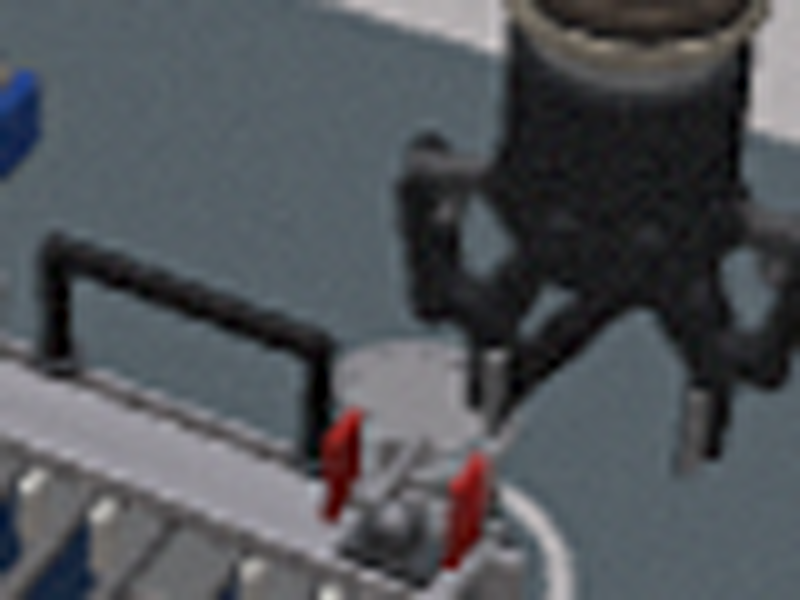

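The view shows the fingertips (490,400) and (695,470) hanging above rim height, around z = 0.078, while the TCP reads 0.049. The real tips therefore sit about 25–30 mm behind the reported TCP, and the earlier upward force was the tips pressing on the rim. I'll go back and descend 3 cm deeper.

step_arm(targets=[8.54,0,0,-2,0,0,0,8.54,-0.1,-3,-3,0,0,0,8.54,-0.1,-6,-3,0,0,0,8.54,-0.1,-6,-3,0,0,0,8.54,-0.1,-6,-3,0,0,0,8.54,-0.1,-6,-3,0,0,0,8.54,-0.1,-6,-3,0,0,0])

```text
time: 8.53
tcp_pos: [0.5416, 0.0098, 0.0786]
eef_rot: [-0.0, -0.083, 0.997, 0.0]
wrist_force: [-1.2, 0.4, 0.3]
gripper_width: 1.005
grip_force: 0.0
```

```bash
python3 - <<'E'
from h import *
show([.541,.0085,.018]); pot(.541,.0085); pot(.541,.0085,'scene')
s=dict(np.load('scene.npz'));P=cloud(s);X,Y,Z=[P[...,i] for i in range(3)]
for y0,y1 in((-.06,-.025),(.035,.08)):
    m=(s['z_map']>0)&(s['img'].max(-1)<75)&(X>.5)&(X<.58)&(Y>y0)&(Y<y1)&(Z>.06)&(Z<.2); p=P[m]; print(np.round(p[np.argsort(p[:,2])[:8]],3).tolist())
E
```

```text
[0.5416 0.0098 0.0786] [-1.2  0.4  0.3] 0.0 1.0048608966502226
(array([ 0.08, -0.12,  6.06]), array([0., 0., 0.]))
172 [ 0.5117 -0.0227  0.0704] [0.5731 0.0419 0.0817] ((0.5437059998512268, 0.0072982958517968655), 0.03482801094651222)
173 [ 0.5093 -0.0245  0.0705] [0.5726 0.0413 0.0807] ((0.5433863997459412, 0.006385691463947296), 0.03536831960082054)
[[0.551, -0.036, 0.115], [0.541, -0.037, 0.12], [0.554, -0.034, 0.122], [0.557, -0.044, 0.125], [0.543, -0.036, 0.126], [0.553, -0.035, 0.126], [0.564, -0.033, 0.126], [0.561, -0.035, 0.128]]
[[0.537, 0.056, 0.118], [0.545, 0.053, 0.119], [0.541, 0.061, 0.123], [0.54, 0.057, 0.126], [0.548, 0.054, 0.127], [0.541, 0.061, 0.128], [0.538, 0.059, 0.129], [0.547, 0.053, 0.129]]
```

The open tips are at z ≈ 0.115 with the TCP reading 0.079, a 35 mm offset. I'll descend 6.6 cm, which puts the tips at about 0.048.

step_arm(targets=[8.54,-0.1,-0.2,1,0,0,0,8.54,-0.1,-0.2,2.2,0,0,0,8.54,-0.1,-0.2,3.4,0,0,0,8.54,-0.1,-0.2,4.6,0,0,0,8.54,-0.1,-0.2,5.6,0,0,0,8.54,-0.1,-0.2,6.4,0,0,0,8.54,-0.1,-0.2,6.6,0,0,0,8.54,-0.1,-0.2,6.6,0,0,0])

```text
time: 9.3
tcp_pos: [0.5428, 0.0069, 0.0121]
eef_rot: [-0.001, -0.082, 0.997, -0.0]
wrist_force: [0.8, -0.2, -0.9]
gripper_width: 1.0
grip_force: 0.0
```

step_arm(targets=[7.5,0,0,0,0,0,0,7.0,0,0,0,0,0,0,6.6,0,0,0,0,0,0,6.6,0,0,0,0,0,0,6.6,0,0,0,0,0,0,6.6,0,0,0,0,0,0])

```text
time: 9.8
tcp_pos: [0.5438, 0.0085, 0.0139]
eef_rot: [0.001, -0.083, 0.997, 0.001]
wrist_force: [-1.3, 4.1, 4.1]
gripper_width: 0.773
grip_force: 14.7
```

Gripped with 14.7 N on the rim, so I'll drag.

step_arm(targets=[6.6,0,0.5,0,0,0,0,6.6,0,1.3,0,0,0,0,6.6,0.1,2.4,0,0,0,0,6.6,0.1,3.6,0,0,0,0,6.6,0.1,4.8,0,0,0,0,6.6,0.2,6.0,0,0,0,0,6.6,0.2,7.2,0,0,0,0,6.6,0.2,8.0,0,0,0,0])

```text
time: 10.47
tcp_pos: [0.5297, 0.0841, 0.014]
eef_rot: [0.002, -0.081, 0.997, -0.001]
wrist_force: [2.4, -7.7, 4.6]
gripper_width: 0.778
grip_force: 15.0
```

```bash
python3 - <<'E'
from h import *
show([.4957,.2535,.014]); pot(*robot.sense()['tcp_pos'][:2])
E
```

```text
[0.5297 0.0841 0.014 ] [ 2.4 -7.7  4.6] 14.97278317809105 0.778489980908933
(array([ 0.6 , 17.26, -0.04]), array([0., 0., 0.]))
217 [0.5005 0.0462 0.0697] [0.5655 0.1173 0.0817] ((0.5321323275566101, 0.08143804222345352), 0.036230456084012985)
```

The pot follows, so I'll continue.

step_arm(targets=[6.6,0,0.8,0,0,0,0,6.6,0.1,2.2,0,0,0,0,6.6,0.2,3.8,0,0,0,0,6.6,0.2,5.4,0,0,0,0,6.6,0.3,7.0,0,0,0,0,6.6,0.3,8.6,0,0,0,0,6.6,0.4,10.0,0,0,0,0,6.6,0.4,11.0,0,0,0,0])

```text
time: 11.18
tcp_pos: [0.5076, 0.1921, 0.014]
eef_rot: [0.001, -0.082, 0.997, -0.001]
wrist_force: [2.0, -9.8, 7.2]
gripper_width: 0.776
grip_force: 15.2
```

step_arm(targets=[6.6,0,1.0,0,0,0,0,6.6,0.1,2.2,0,0,0,0,6.6,0.1,3.4,0,0,0,0,6.6,0.1,4.4,0,0,0,0,6.6,0.1,5.2,0,0,0,0,6.6,0.1,5.8,0,0,0,0,6.6,0.1,6.0,0,0,0,0,6.6,0.1,6.0,0,0,0,0])

```text
time: 11.85
tcp_pos: [0.4971, 0.2506, 0.014]
eef_rot: [0.001, -0.081, 0.997, -0.001]
wrist_force: [1.8, -6.7, 6.4]
gripper_width: 0.776
grip_force: 15.0
```

```bash
python3 - <<'E'
from h import *
show([.4957,.2535,.014]); pot(*robot.sense()['tcp_pos'][:2])
s=dict(np.load('scene.npz')); P=cloud(s); b,g,r=[s['img'][...,i].astype(int) for i in range(3)]
m=(s['z_map']>0)&(r-b>50)&(g-b>25)&(abs(P[...,2])<.012)&(P[...,0]<.57)&(P[...,0]>.42)&(P[...,1]>.17)&(P[...,1]<.34)
p=P[m][:,:2]; print(len(p),p.min(0),p.max(0))
from scipy.optimize import least_squares
print(least_squares(lambda a:np.hypot(*(p-a).T)-.0565,[.4957,.2535],loss='soft_l1',f_scale=.002).x)
E
```

```text
[0.4971 0.2506 0.014 ] [ 1.8 -6.7  6.4] 15.042831301689148 0.7760112555603017
(array([ 0.09,  0.31, -0.  ]), array([0., 0., 0.]))
240 [0.4679 0.2142 0.0697] [0.5303 0.2862 0.0819] ((0.5022194981575012, 0.249408558011055), 0.0374019555747509)
138 [0.44458931 0.19203788] [0.56034126 0.31238372]
[0.49752524 0.25289448]
```

step_arm(targets=[6.6,0.1,0.2,0,0,0,0,6.6,0.2,0.4,0,0,0,0,6.6,0.2,0.4,0,0,0,0,6.6,0.2,0.4,0,0,0,0])

```text
time: 12.23
tcp_pos: [0.4951, 0.2541, 0.014]
eef_rot: [0.002, -0.081, 0.997, -0.001]
wrist_force: [3.0, -6.5, 5.3]
gripper_width: 0.776
grip_force: 15.0
```

step_arm(targets=[7.2,0,0,0,0,0,0,8.0,0,0,0,0,0,0,8.54,0,0,0,0,0,0,8.54,0,0,0,0,0,0,8.54,0,0,-4,0,0,0,8.54,0,0,-8,0,0,0,8.54,0,0,-12,0,0,0,8.54,0,0,-16,0,0,0])

```text
time: 12.9
tcp_pos: [0.4922, 0.2558, 0.1745]
eef_rot: [-0.0, -0.082, 0.997, -0.0]
wrist_force: [1.6, 0.7, 0.2]
gripper_width: 1.001
grip_force: 0.0
```

step_arm(targets=[8.54,0,0,-4,0,0,3,8.54,0,0,-8,0,0,6,8.54,0,0,-11,0,0,9,8.54,0,0,-11,0,0,12.7,8.54,0,0,-11,0,0,12.7,8.54,0,0,-11,0,0,12.7])

```text
time: 13.4
tcp_pos: [0.4922, 0.2561, 0.2824]
eef_rot: [-0.0, 0.027, 1.0, -0.0]
wrist_force: [-0.4, 0.1, -0.0]
gripper_width: 0.996
grip_force: 0.0
```

```bash
python3 - <<'E'
from h import *
show(); pot(.4965,.253); 
s=snap('top');P=cloud(s)
print(robot.sense()['eef_rot'])
Rm=R.from_matrix(np.array([[-.9984,.056,0],[.056,.9984,0],[0,0,-1]]).T)
print(rel([.6705,.059,.28],Rm))
E
```

```text
[0.4922 0.2561 0.2824] [-0.4  0.1 -0. ] 0.0 0.9963496409098573
258 [0.4605 0.217  0.069 ] [0.5307 0.284  0.081 ] ((0.4949454069137573, 0.25183725357055664), 0.03584543615579605)
[-1.04467908e-03  2.74152845e-02  9.99623318e-01 -7.30353362e-04]
(array([-18.91, -18.67,   0.14]), array([-0.1, -0.1,  0.1]))
```

The pot is parked at (0.495, 0.252), about 2 mm from the ring centre. Next is the red catch.

step_arm(targets=[6.2,-19.2,-18.7,0,0,0,0,6.2,-19.2,-18.7,0,0,0,0,6.2,-19.2,-18.7,0,0,0,0,6.2,-19.2,-18.7,0,0,0,0,6.2,-19.2,-18.7,0,0,0,0,6.2,-19.2,-18.7,0,0,0,0,6.2,-19.2,-18.7,0,0,0,0,6.2,-19.2,-18.7,0,0,0,0])

```text
time: 14.17
tcp_pos: [0.6752, 0.052, 0.2803]
eef_rot: [-0.001, 0.031, 1.0, -0.002]
wrist_force: [-0.3, -0.9, -0.0]
gripper_width: 0.726
grip_force: 0.0
```

step_arm(targets=[6.2,0,0,2,0,0,0,6.2,0,0,4,0,0,0,6.2,0,0,6,0,0,0,6.2,0,0,8,0,0,0,6.2,0,0,8,0,0,0,6.2,0,0,8,0,0,0])

```text
time: 14.67
tcp_pos: [0.6724, 0.0591, 0.2012]
eef_rot: [-0.002, 0.028, 1.0, -0.0]
wrist_force: [-0.7, -0.4, 0.2]
gripper_width: 0.725
grip_force: 0.0
```

```bash
python3 - <<'E'
from h import *
show([.6735,.0588,.137])
s=snap('scene');P=cloud(s);X,Y,Z=[P[...,i] for i in range(3)]
b,g,r=[s['img'][...,i].astype(int) for i in range(3)]
for n,y0,y1 in(('R',-.02,.055),('L',.062,.13)):
    m=(s['z_map']>0)&(s['img'].max(-1)<75)&(X>.64)&(X<.72)&(Y>y0)&(Y<y1)&(Z>.2)&(Z<.27); p=P[m]; print(n,np.round(p[np.argsort(p[:,2])[:8]],3).tolist())
p=P[(r>100)&(r-g>50)&(Z>.15)&(X>.6)&(Y>0)]; print(np.round(p[np.argsort(p[:,1])],3).tolist())
E
```

```text
[0.6724 0.0591 0.2012] [-0.7 -0.4  0.2] 0.0 0.7253820821570174
(array([-0.14, -0.02,  6.42]), array([0., 0., 0.]))
R [[0.652, 0.019, 0.2], [0.654, -0.015, 0.2], [0.649, -0.014, 0.2], [0.654, 0.014, 0.2], [0.649, -0.004, 0.201], [0.651, -0.007, 0.201], [0.651, 0.013, 0.201], [0.653, -0.002, 0.201]]
L [[0.68, 0.093, 0.233], [0.684, 0.088, 0.235], [0.679, 0.095, 0.237], [0.669, 0.1, 0.238], [0.679, 0.098, 0.238], [0.682, 0.093, 0.239], [0.686, 0.089, 0.241], [0.683, 0.088, 0.241]]
[[0.675, 0.037, 0.188], [0.669, 0.037, 0.19], [0.667, 0.04, 0.19], [0.677, 0.041, 0.194], [0.685, 0.041, 0.193], [0.679, 0.042, 0.193], [0.674, 0.043, 0.193], [0.647, 0.073, 0.166], [0.655, 0.077, 0.163], [0.682, 0.078, 0.191], [0.685, 0.079, 0.189], [0.678, 0.079, 0.191], [0.672, 0.079, 0.195], [0.672, 0.079, 0.186], [0.673, 0.08, 0.191], [0.68, 0.08, 0.19], [0.683, 0.081, 0.188], [0.678, 0.082, 0.185], [0.679, 0.083, 0.19], [0.678, 0.083, 0.181], [1.531, 0.404, 1.058], [1.531, 0.404, 1.058], [1.531, 0.404, 1.058], [1.531, 0.404, 1.058]]
```

step_arm(targets=[6.2,-0.3,0.1,0,0,0,0,6.2,-0.3,0.1,1.5,0,0,0,6.2,-0.3,0.1,3,0,0,0,6.2,-0.3,0.1,4.5,0,0,0,6.2,-0.3,0.1,6,0,0,0,6.2,-0.3,0.1,6.7,0,0,0,6.2,-0.3,0.1,6.7,0,0,0,6.2,-0.3,0.1,6.7,0,0,0])

```text
time: 15.38
tcp_pos: [0.6774, 0.0592, 0.1368]
eef_rot: [0.0, 0.028, 1.0, 0.0]
wrist_force: [0.1, -0.1, 0.4]
gripper_width: 0.726
grip_force: 0.0
```

step_arm(targets=[5,0,0,0,0,0,0,4,0,0,0,0,0,0,3,0,0,0,0,0,0,2.6,0,0,0,0,0,0,2.6,0,0,0,0,0,0,2.6,0,0,0,0,0,0,2.6,0,0,0,0,0,0,2.6,0,0,0,0,0,0])

```text
time: 16.05
tcp_pos: [0.6782, 0.0613, 0.1388]
eef_rot: [0.002, 0.028, 1.0, 0.002]
wrist_force: [-1.6, 5.1, 10.4]
gripper_width: 0.332
grip_force: 61.3
```

Grip is 61 N at a width of 28 mm, so the red tabs are at their stop. Now release, rise and go 17 cm along to the black catch.

step_arm(targets=[4,0,0,0,0,0,0,6.2,0,0,0,0,0,0,6.2,0,0,0,0,0,0,6.2,0,0,0,0,0,0,6.2,0,0,-3,0,0,0,6.2,0,0,-6,0,0,0,6.2,0,0,-9,0,0,0,6.2,0,0,-9,0,0,0])

```text
time: 16.72
tcp_pos: [0.6799, 0.0583, 0.2326]
eef_rot: [0.005, 0.029, 1.0, 0.001]
wrist_force: [0.8, -0.3, 1.6]
gripper_width: 0.725
grip_force: 0.0
```

step_arm(targets=[6.2,0,-4,0,0,0,0,6.2,0,-8,0,0,0,0,6.2,0,-12,0,0,0,0,6.2,0,-15,0,0,0,0,6.2,0,-17,0,0,0,0,6.2,0,-17,0,0,0,0,6.2,0,-17,0,0,0,0])

```text
time: 17.3
tcp_pos: [0.6667, -0.1129, 0.2257]
eef_rot: [-0.0, 0.03, 1.0, -0.0]
wrist_force: [-0.0, 1.2, 0.3]
gripper_width: 0.729
grip_force: 0.0
```

```bash
python3 - <<'E'
from h import *
show([.666,-.1105,.1365])
s=snap('scene');P=cloud(s);X,Y,Z=[P[...,i] for i in range(3)]
b,g,r=[s['img'][...,i].astype(int) for i in range(3)]
p=P[(r>100)&(r-g>50)&(Z>.175)&(X>.6)&(X<.8)]; y=p[:,1]; print('red',[np.round(np.median(k,0),4).tolist() for k in (p[y<.06],p[y>.06])],np.round(np.sort(y),3))
m=(s['img'].max(-1)<75)&(X>.63)&(X<.7)&(Y<-.08)&(Y>-.15)&(Z>.165)&(Z<.197); p=P[m]; y=p[:,1]
print('blk',[np.round(np.median(k,0),4).tolist() for k in (p[y<-.11],p[y>-.11])],np.round(np.sort(y),3))
E
```

```text
[ 0.6667 -0.1129  0.2257] [-0.   1.2  0.3] 0.0 0.7286028769713572
(array([0.08, 0.24, 8.92]), array([0., 0., 0.]))
red [[0.6762, 0.0473, 0.1904], [0.6783, 0.0739, 0.1893]] [0.045 0.046 0.047 0.048 0.048 0.049 0.071 0.072 0.072 0.073 0.074 0.074
 0.075 0.075 0.075]
blk [[0.6677, -0.1292, 0.1787], [0.6707, -0.0893, 0.1786]] [-0.133 -0.133 -0.132 -0.131 -0.131 -0.131 -0.131 -0.131 -0.131 -0.13
 -0.13  -0.13  -0.13  -0.13  -0.13  -0.129 -0.129 -0.129 -0.129 -0.129
 -0.129 -0.129 -0.129 -0.129 -0.129 -0.129 -0.128 -0.128 -0.128 -0.128
 -0.128 -0.128 -0.128 -0.128 -0.115 -0.113 -0.11  -0.107 -0.106 -0.104
 -0.092 -0.092 -0.091 -0.091 -0.091 -0.091 -0.091 -0.091 -0.091 -0.09
 -0.09  -0.089 -0.089 -0.089 -0.089 -0.089 -0.089 -0.089 -0.089 -0.089
 -0.088 -0.088 -0.088 -0.088 -0.088 -0.087 -0.087 -0.087 -0.087 -0.086]
```

The red tabs now stand 26.6 mm centre to centre, so they are fully in. Down onto the black catch.

step_arm(targets=[6.2,0,0.2,0,0,0,0,6.2,0,0.2,2,0,0,0,6.2,0,0.2,4,0,0,0,6.2,0,0.2,6,0,0,0,6.2,0,0.2,7.5,0,0,0,6.2,0,0.2,8.8,0,0,0,6.2,0,0.2,8.8,0,0,0,6.2,0,0.2,8.8,0,0,0])

```text
time: 18.02
tcp_pos: [0.6672, -0.1074, 0.1375]
eef_rot: [-0.001, 0.028, 1.0, 0.0]
wrist_force: [-0.8, 0.1, -0.1]
gripper_width: 0.729
grip_force: 0.0
```

step_arm(targets=[5,0,0,0,0,0,0,4,0,0,0,0,0,0,3,0,0,0,0,0,0,2.6,0,0,0,0,0,0,2.6,0,0,0,0,0,0,2.6,0,0,0,0,0,0,2.6,0,0,0,0,0,0,2.6,0,0,0,0,0,0])

```text
time: 18.68
tcp_pos: [0.6684, -0.1085, 0.1406]
eef_rot: [0.002, 0.029, 1.0, 0.0]
wrist_force: [-3.0, 2.0, 10.1]
gripper_width: 0.329
grip_force: 61.1
```

step_arm(targets=[4,0,0,0,0,0,0,6.2,0,0,0,0,0,0,6.2,0,0,0,0,0,0,6.2,0,0,0,0,0,0,6.2,0,0,-3,0,0,0,6.2,0,0,-6,0,0,0,6.2,0,0,-10,0,0,0,6.2,0,0,-12,0,0,0])

```text
time: 19.35
tcp_pos: [0.6684, -0.1093, 0.2624]
eef_rot: [0.002, 0.029, 1.0, -0.0]
wrist_force: [1.5, -1.1, 0.4]
gripper_width: 0.725
grip_force: 0.0
```

```bash
python3 - <<'E'
from h import *
show()
s=snap('scene');P=cloud(s);X,Y,Z=[P[...,i] for i in range(3)]
m=(s['img'].max(-1)<75)&(X>.63)&(X<.7)&(Y<-.08)&(Y>-.15)&(Z>.165)&(Z<.197); p=P[m]; y=p[:,1]
print('blk',[np.round(np.median(k,0),4).tolist() for k in (p[y<-.11],p[y>-.11])])
m=(s['img'].max(-1)<75)&(X>.62)&(X<.68)&(Y<.02)&(Y>-.07)&(Z>.18)&(Z<.21); p=P[m];print(len(p),np.round(np.median(p,0),4),np.round(np.percentile(p,[3,97],0),4))
E
```

```text
[ 0.6684 -0.1093  0.2624] [ 1.5 -1.1  0.4] 0.0 0.7249887044649541
blk [[0.6679, -0.1221, 0.1763], [0.669, -0.0963, 0.1788]]
107 [ 0.6511 -0.0252  0.1974] [[ 0.6454 -0.0683  0.1858]
 [ 0.6565  0.0183  0.2024]]
```

Both catches are in; the black tabs are 26 mm centre to centre. Next I'll turn 90° and go over the bar.

```bash
python3 - <<'E'
from h import *
print(np.round(robot.sense()['q'],2)); show([.647,-.025,.262])
E
```

```text
[-0.21  0.49  0.46  1.41 -0.22  1.29  1.78]
[ 0.6698 -0.1097  0.2656] [ 1.5 -0.5  2.7] 0.0 0.7281322658924183
(array([2.76, 8.33, 0.33]), array([0., 0., 0.]))
```

step_arm(targets=[4,0.4,1.2,0,0,0,-7,4,0.8,2.4,0,0,0,-14,4,1.2,3.6,0,0,0,-21,4,1.6,4.8,0,0,0,-28,4,2,6,0,0,0,-35,4,2.4,7.2,0,0,0,-42,4,2.8,8.3,0,0,0,-49,4,2.8,8.3,0,0,0,-56])

```text
time: 20.07
tcp_pos: [0.6435, -0.0209, 0.2574]
eef_rot: [0.0, -0.448, 0.894, 0.001]
wrist_force: [1.5, 1.7, 1.0]
gripper_width: 0.469
grip_force: 0.0
```

step_arm(targets=[4,0,0,0,0,0,-7,4,0,0,0,0,0,-14,4,0,0,0,0,0,-21,4,0,0,0,0,0,-28,4,0,0,0,0,0,-34,4,0,0,0,0,0,-34,4,0,0,0,0,0,-34])

```text
time: 20.65
tcp_pos: [0.6438, -0.0242, 0.2572]
eef_rot: [-0.0, -0.688, 0.726, 0.0]
wrist_force: [0.4, 0.4, -1.4]
gripper_width: 0.469
grip_force: 0.0
```

```bash
python3 - <<'E'
from h import *
print(np.round(robot.sense()['q'],2))
y=np.array([-.9984,.056,0]);z=np.array([0,0,-1.]);x=np.cross(y,z)
print(rel([.647,-.025,.158],R.from_matrix(np.array([x,y,z]).T))); show()
E
```

```text
[ 0.33  0.47 -0.54  1.45  0.24  1.29  2.86]
(array([ 0.07, -0.33,  9.92]), array([0. , 0. , 0.1]))
[ 0.6438 -0.0242  0.2572] [ 0.4  0.4 -1.4] 0.0 0.46864095368589376
```

q7 is at its limit (2.86), so I'll take the equivalent grasp half a turn the other way.

step_arm(targets=[4,0,0,0,0,0,7,4,0,0,0,0,0,14,4,0,0,0,0,0,21,4,0,0,0,0,0,28,4,0,0,0,0,0,35,4,0,0,0,0,0,42,4,0,0,0,0,0,49,4,0,0,0,0,0,56])

```text
time: 21.32
tcp_pos: [0.6439, -0.0244, 0.2573]
eef_rot: [-0.0, -0.262, 0.965, 0.0]
wrist_force: [1.2, -0.1, 0.8]
gripper_width: 0.47
grip_force: 0.0
```

step_arm(targets=[4,0,0,0,0,0,7,4,0,0,0,0,0,14,4,0,0,0,0,0,21,4,0,0,0,0,0,28,4,0,0,0,0,0,35,4,0,0,0,0,0,42,4,0,0,0,0,0,49,4,0,0,0,0,0,56])

```text
time: 21.98
tcp_pos: [0.6439, -0.0243, 0.2573]
eef_rot: [-0.0, 0.222, 0.975, -0.0]
wrist_force: [0.2, -0.1, -0.8]
gripper_width: 0.467
grip_force: 0.0
```

step_arm(targets=[4,0,0,0,0,0,7,4,0,0,0,0,0,14,4,0,0,0,0,0,21,4,0,0,0,0,0,28,4,0,0,0,0,0,35,4,0,0,0,0,0,42,4,0,0,0,0,0,49,4,0,0,0,0,0,56])

```text
time: 22.65
tcp_pos: [0.6439, -0.0243, 0.2574]
eef_rot: [-0.0, 0.654, 0.757, -0.0]
wrist_force: [-0.5, 0.2, -0.2]
gripper_width: 0.467
grip_force: 0.0
```

step_arm(targets=[4,0,0,0,0,0,7,4,0,0,0,0,0,12,4,0,0,0,0,0,12,4,0,0,0,0,0,12,4,0,0,0,0,0,12])

```text
time: 23.07
tcp_pos: [0.6439, -0.0241, 0.2576]
eef_rot: [-0.0, 0.726, 0.688, -0.0]
wrist_force: [0.5, 0.7, 0.2]
gripper_width: 0.47
grip_force: 0.0
```

```bash
python3 - <<'E'
from h import *
print(np.round(robot.sense()['q'],2))
y=-np.array([-.9984,.056,0]);z=np.array([0,0,-1.]);x=np.cross(y,z)
print(rel([.647,-.025,.158],R.from_matrix(np.array([x,y,z]).T))); show()
s=snap('scene');P=cloud(s);X,Y,Z=[P[...,i] for i in range(3)]
m=(s['z_map']>0)&(X>.58)&(X<.72)&(Y<.03)&(Y>-.08)&(Z>.25)&(Z<.31); p=P[m];print(np.round(p[np.argsort(p[:,2])[:30:2]],3).tolist())
s=snap('top');P=cloud(s);X,Y,Z=[P[...,i] for i in range(3)]
m=(s['z_map']>0)&(s['img'].max(-1)<75)&(X>.6)&(X<.68)&(Y<.03)&(Y>-.08)&(Z>.18)&(Z<.21); p=P[m];print(len(p),np.round(np.percentile(p,[3,50,97],0),4) if len(p) else '')
E
```

```text
[-0.1   0.41  0.09  1.49 -0.04  1.25 -0.06]
(array([-0.07,  0.31,  9.96]), array([-0. ,  0. ,  0.1]))
[ 0.6439 -0.0241  0.2576] [0.5 0.7 0.2] 0.0 0.47036327891109575
[[0.668, -0.03, 0.28], [0.666, -0.019, 0.283], [0.67, -0.026, 0.283], [0.67, -0.023, 0.284], [0.623, -0.027, 0.285], [0.621, -0.035, 0.285], [0.624, -0.037, 0.287], [0.673, -0.031, 0.287], [0.621, -0.028, 0.288], [0.67, -0.023, 0.288], [0.674, -0.018, 0.289], [0.67, -0.017, 0.29], [0.673, -0.031, 0.291], [0.627, -0.029, 0.291], [0.625, -0.014, 0.291]]
0
```

step_arm(targets=[4,0,0.3,1.5,0,0,0,4,0,0.3,3.5,0,0,0,4,0,0.3,5.5,0,0,0,4,0,0.3,7.5,0,0,0,4,0,0.3,9,0,0,0,4,0,0.3,9.9,0,0,0,4,0,0.3,9.9,0,0,0,4,0,0.3,9.9,0,0,0])

```text
time: 23.83
tcp_pos: [0.6471, -0.0244, 0.159]
eef_rot: [-0.0, 0.727, 0.687, -0.0]
wrist_force: [-0.6, -0.2, 0.3]
gripper_width: 0.466
grip_force: 0.0
```

step_arm(targets=[3,0,0,0,0,0,0,2,0,0,0,0,0,0,1.2,0,0,0,0,0,0,0.9,0,0,0,0,0,0,0.9,0,0,0,0,0,0,0.9,0,0,0,0,0,0,0.9,0,0,0,0,0,0,0.9,0,0,0,0,0,0])

```text
time: 24.5
tcp_pos: [0.6478, -0.0243, 0.1599]
eef_rot: [0.001, 0.727, 0.687, 0.001]
wrist_force: [-0.0, -0.3, 5.2]
gripper_width: 0.113
grip_force: 13.7
```

The bar is gripped at 9.6 mm width with 14 N. Now I'll swing along the 163 mm arc.

step_arm(targets=[0.7,0,-1.6,0.1,0,0,0,0.7,0,-3.2,0.3,0,0,0,0.7,0,-4.8,0.7,0,0,0,0.7,0,-6.3,1.3,0,0,0,0.7,0,-7.8,2.0,0,0,0,0.7,0,-9.2,2.9,0,0,0,0.7,0,-10.5,3.8,0,0,0,0.7,0,-11.7,4.9,0,0,0])

```text
time: 25.17
tcp_pos: [0.5318, -0.0175, 0.1106]
eef_rot: [0.002, 0.727, 0.687, 0.002]
wrist_force: [9.5, 0.3, -4.7]
gripper_width: 0.091
grip_force: 45.2
```

```bash
python3 - <<'E'
from h import *
show()
s=snap('scene');cv2.imwrite('pics/s5.png',s['img'])
P=cloud(s);X,Y,Z=[P[...,i] for i in range(3)]
# bar ends, left and right of the fingers
for a,b in((-.075,-.055),(.005,.025)):
    m=(s['z_map']>0)&(s['img'].max(-1)<75)&(X>.45)&(X<.68)&(Y<b)&(Y>a)&(Z>.03)&(Z<.21); p=P[m];print(len(p),np.round(np.percentile(p,[10,50,90],0),3).tolist() if len(p) else '')
E
```

```text
[ 0.5318 -0.0175  0.1106] [ 9.5  0.3 -4.7] 45.211254358291626 0.09087341151474759
47 [[0.533, -0.066, 0.117], [0.548, -0.062, 0.132], [0.562, -0.058, 0.146]]
27 [[0.532, 0.007, 0.126], [0.538, 0.019, 0.146], [0.558, 0.024, 0.149]]
```

step_arm(targets=[0.7,0,-1.1,1.3,0,0,0,0.7,0,-2.0,2.6,0,0,0,0.7,0,-2.8,4.0,0,0,0,0.7,0,-3.5,5.5,0,0,0,0.7,0,-4.0,7.0,0,0,0,0.7,0,-4.3,8.4,0,0,0,0.7,0,-4.5,9.6,0,0,0,0.7,0,-4.6,10.4,0,0,0])

```text
time: 25.88
tcp_pos: [0.4873, -0.0149, 0.006]
eef_rot: [0.002, 0.727, 0.687, 0.002]
wrist_force: [7.1, -1.2, 4.7]
gripper_width: 0.093
grip_force: 46.1
```

step_arm(targets=[0.7,0,0,0,0,0,0,0.7,0,0,0,0,0,0,0.7,0,0,0,0,0,0,0.7,0,0,0,0,0,0])

```text
time: 26.22
tcp_pos: [0.4872, -0.0149, 0.0067]
eef_rot: [0.002, 0.727, 0.687, 0.002]
wrist_force: [5.3, 0.5, 1.7]
gripper_width: 0.096
grip_force: 45.5
```

```bash
python3 - <<'E'
from h import *
show()
s=snap('scene');P=cloud(s);X,Y,Z=[P[...,i] for i in range(3)]
for a,b in((-.075,-.055),(.005,.025)):
    m=(s['z_map']>0)&(s['img'].max(-1)<75)&(X>.45)&(X<.64)&(Y<b)&(Y>a)&(Z>.015)&(Z<.21); p=P[m];print(len(p),np.round(np.percentile(p,[10,50,90],0),3).tolist() if len(p) else '')
t=snap('top');P=cloud(t);X,Y,Z=[P[...,i] for i in range(3)]
for a,b in((-.15,-.12),(-.12,-.07),(.02,.06),(.06,.09)):
    for x in (.5,.52,.54,.56,.58,.6):
        m=(t['z_map']>0)&(abs(X-x)<.006)&(Y>a)&(Y<b); print(a,x,m.sum(),np.round(np.median(Z[m]),3),end=' | ')
    print()
pot(.4955,.253)
cv2.imwrite('pics/fin.png',cv2.resize(s['img'][130:260,170:370],(800,520)))
E
```

```text
[ 0.4872 -0.0149  0.0067] [5.3 0.5 1.7] 45.51829934120178 0.09566501877053715
32 [[0.487, -0.064, 0.037], [0.506, -0.061, 0.041], [0.53, -0.057, 0.045]]
120 [[0.486, 0.007, 0.045], [0.501, 0.014, 0.181], [0.513, 0.019, 0.202]]
-0.15 0.5 25 0.002 | -0.15 0.52 21 0.002 | -0.15 0.54 21 0.003 | -0.15 0.56 27 0.002 | -0.15 0.58 24 0.003 | -0.15 0.6 22 0.003 | 
-0.12 0.5 30 0.003 | -0.12 0.52 34 0.038 | -0.12 0.54 42 0.037 | -0.12 0.56 55 0.035 | -0.12 0.58 39 0.033 | -0.12 0.6 39 0.033 | 
0.02 0.5 36 0.413 | 0.02 0.52 33 0.398 | 0.02 0.54 41 0.036 | 0.02 0.56 33 0.036 | 0.02 0.58 33 0.033 | 0.02 0.6 41 0.032 | 
0.06 0.5 27 0.003 | 0.06 0.52 24 0.003 | 0.06 0.54 24 0.037 | 0.06 0.56 22 0.036 | 0.06 0.58 21 0.035 | 0.06 0.6 25 0.033 | 
261 [0.4608 0.217  0.0707] [0.5302 0.2834 0.0816] ((0.4949135482311249, 0.25052571296691895), 0.03540925681591034)
```

The gate lies at about 1.5 rad, held with 45 N. The pot is within a few mm of the ring centre and both catches are in. Handing in.

```bash
python3 -c "
from plant import ticket; print(ticket.sign_off())"
```

```text
the job is handed in; nothing more can be done
None
```

I slid the pot into the yellow ring, squeezed in the red catch and then the black one, and handed the job in at about 26 s with the gripper still holding the gate down near level (about 1.5 rad); no verdict came back, and I did not re-measure the bystanders at the end.

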